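# Set the slanted-slice guide on the bread board

### The arm

A 6-joint arm with a two-finger parallel gripper is mounted at the origin on a cart in front of the work surface, level with it; the furniture and walls round the work are solid. World frame = base frame: x ahead of the robot, y to its left, z up, the work surface at z = 0. Lengths are in m, angles in rad, forces in N, time in s.
With the tool pointing down it reaches from about 0.35 to 0.85 m from the base axis. Payload 8.1 kg.
Tool frame: the origin (TCP) lies at the very end of the fingers, on their centre line; the grasp point (between the pads) lies robot.grip_point_offset behind it (robot.grip_point_offset is the distance from the TCP to the grasp point, in m); z points along the fingers, y is the line along which they close (so a half turn about z gives the same grasp; the last joint's range is limited). The gripper opens to 93 mm and grips with 3 to 60 N. Pads are 15 mm wide; open, the fingers measure 128 mm over their backs; the gripper's body (75 mm by 188 mm) begins 65 mm behind the grasp point.
Start: joints at [-1.325, 0.13, 1.488, -0, 1.523, -0.085], TCP at [0.195, -0.567, 0.219] pointing down, gripper open.
Joint ranges: [-2.96, 2.96], [-0.89, 2.26], [0.02, 2.5], [-1.34, 4.48], [0, 2.73], [-2.66, 2.66]. Speed limits (rad/s): [2.39, 2.39, 2.79, 3.14, 3.14, 3.14].

### API

Orientations are given as a rotation vector (axis times angle).
In Python, from plant import robot, eyes gives the robot as it stands. The module is installed in compiled form; this text tells all that it offers.
- The arm moves only by the tool apply_moves, never from a script. Its argument "steps" is one flat list of numbers, 7 for each row, row after row: the shift along the tool's x, y, z in units of 30 mm (1.0 is 30 mm), then the turn, a rotation vector about the tool's x, y, z in units of 6 degrees (1.0 is 6 degrees), then the opening in per cent of the stroke, from 0 (shut) to 100 (fully open). In form: [dx, dy, dz, ax, ay, az, fingers, dx, dy, dz, ax, ay, az, fingers, ...]. A call has 1 to 12 rows; each row shifts and turns the commanded pose from where the row before left it, along the tool's axes as they then stand; what a row does not reach is not made up. A row lasts 1/12 s, in which the tool goes at most 41.7 mm and 7.16 degrees, less where a joint would pass 70% of its speed; a pose out of reach is approached as far as the arm can. A call is refused whole if a number of a shift passes 1 or a number of a turn 1, either way. A call with a gripper value outside its range is refused whole. The fingers move at their own pace and stop on an object; "grip_force" is the grip in N (left out, the last holds). Time passes only in rows, so rows that do not move let the fingers close. It gives the time, the measured TCP pose, the force, the opening and the grip force at its end, in the units of the state.
- robot.read_state(): the state, without advancing time (a new reading comes with each control period).
- eyes.read_camera(name): name is "scene" or "top"; returns the picture (420x560x3 uint8, red, green, blue); there is no depth.
- eyes.calibration(name): a dict with "K" (3x3 intrinsics, pixels), "R" (3x3) and "t" (3): a world point X has camera coordinates R X + t. Camera axes: x right, y down, z forward; pixel columns grow to the right and rows downward; lengths in m; the calibration is good to about 2 mm. A picture is of the moment at which its call begins. calibration takes no time and is no camera call.
- robot.close_job(): hands the job in; it is judged then, once.
Trained networks look in the newest picture that a camera, given by its name, has taken for a name from the list of things; names that differ only in an ending like _2 or _b are one class to them, and where a whole thing is asked for, a point or a joint stands for the part that bears it (a point fixed in the world has none). Each returns a list of dicts, best first, with "conf" (0 to 1); they miss things now and then, are a little off and sometimes report something else, mostly with a low value. They report only what shows in the picture. A call takes as long as a camera call.
- eyes.search_frame(camera, thing): "rect" ([left, top, width, height] in pixels, round what is visible of it).
- eyes.place_of(camera, thing): "xy" ([column, row] in pixels: a listed point, or the origin of a listed thing).
The state is a dict: "t": time; "q": joint angles; "dq": joint speeds; "joint_torque": joint torques, N m; "tool_pos": TCP position; "orientation": TCP orientation; "force": force on the tool from outside, world axes, zero at the start; "wrist_torque": the same for the moment, N m; "opening": finger opening in m; "gripper_force": force on a finger pad.
Only numpy, scipy, OpenCV 4.12 (cv2) and the standard library are available. Lean on these libraries where they do the work, as an engineer would, in place of code of your own. Each camera call takes 0.05 s, during which the arm holds its last target. There are 200 camera calls.

### The job

Set up the bread-slicing board for slanted slices. Take the guide bar out of its rack and lay it flat on the bare worktop between rack and board, then let go and pick it up again and lay it flat on the board, with the pivot pin close to the left of its brass-shod heel, its other end pointing away from you and turned well to the left of the brass stop, and let go again. Then push that far end round to the right so that the bar swings on the pin until it presses on the stop and lies snug against both pin and stop, without shoving the stop out of its setting or disturbing the shaker, soup tin, jam jar and pepper mill behind.

Things in the scene. Friction and masses are not known exactly. Their poses are not given: they have to be found in the camera images.
- guide: guide bar of dark wood, 180 x 44 x 12 mm, 0.12 kg, brass shoe on one end, the heel. Origin at its very centre; x along it from heel (-90 mm) to far end (+90 mm), y through the 12 mm thickness, z across the 44 mm width. Starts in the rack on a long edge (z up, centre 30 mm above the worktop), heel towards the robot. Either face may lie up: y is then vertical, the centre 6 mm above its support
- heel (a point): middle of the guide's brass heel end, 90 mm from its centre. Stood on its long edge on the worktop, the guide stays up until pushed over near its upper edge; it falls away from the push onto its side, its centre ending about 28 mm farther on
- rack: fixed wooden rack, base 160 x 70 x 8 mm (x, y, z), four cheeks with tops at 38 mm, 24 mm long, 10 mm thick, 62 mm either side of the middle along x; the guide stands on the base along the rack's x in the 16 mm slots between the cheeks. The middle 100 mm of the guide is free for fingers. Origin at the centre of the underside
- board: fixed wooden slicing board, 220 mm (its x, away from the robot) by 190 mm (its y, to the left), top 18 mm above the worktop; origin at the centre of the underside. Steel pivot pin on the near left part, brass stop in a dark slot on the far right part
- pin (a point): axis of the fixed steel pivot pin at the level of the board's top; 12 mm in diameter, 22 mm tall; at x = -75, y = +30 mm of the board. A push of about 1 N at its far end slides the bar on the board; pushed there, farther from the pin than the stop is, it turns about the pin and stays pressed on it
- stop: brass stop peg, 12 mm in diameter, 22 mm tall above the board; origin on its axis at the board's top, at x = +40 mm and y = -79 to -38 mm of the board, as the cook set it. A push over about 8 N slides it along its slot (board's y); no spring. With the bar snug against pin and stop, the two axes lie 28 mm either side of the bar's centre line
- shaker: bystander: chrome shaker 38 mm wide, 62 mm tall, behind the work; origin under its centre
- soup_tin: bystander: soup tin 57 mm wide, 72 mm tall, behind the work; origin under its centre
- jam_jar: bystander: jam jar with green lid, 62 mm wide, 86 mm tall, behind the board; origin under its centre
- pepper_mill: bystander: wooden pepper mill 58 mm wide, 150 mm tall, behind the board; origin under its centre

How it is judged:
On the way, in this order (a step that is already met when the one before it is completed fails the run):
1. the guide lies flat on the worktop, off the board, let go ((angle between guide's own y axis and vertical below 0.06 rad or angle between guide's own y axis and vertical above 3.0816 rad) and height (world z) of guide below 0.012 m and contact force between the fingers and guide below 0.1 N and linear speed of guide below 0.01 m/s and angular speed of guide below 0.1 rad/s), for 0.2 s.
2. the guide lies flat on the board, let go, the pin at the left of its heel (gap under 15 mm), the far end turned to the left so that the bar's edge line is at least 20 mm clear of the stop ((angle between guide's own y axis and vertical below 0.06 rad or angle between guide's own y axis and vertical above 3.0816 rad) and z of guide in the frame of board between 0.021 and 0.0275 m and contact force between the fingers and guide below 0.1 N and linear speed of guide below 0.01 m/s and angular speed of guide below 0.1 rad/s and x of pin in the frame of guide between -0.088 and -0.045 m and ((z of pin in the frame of guide between 0.026 and 0.043 m and z of stop in the frame of guide between -0.2 and -0.048 m) or (z of pin in the frame of guide between -0.043 and -0.026 m and z of stop in the frame of guide between 0.048 and 0.2 m))), for 0.2 s.
3. the guide is pressed on the stop (over 1 N) with the pin at its heel ((angle between guide's own y axis and vertical below 0.06 rad or angle between guide's own y axis and vertical above 3.0816 rad) and z of guide in the frame of board between 0.021 and 0.0275 m and x of pin in the frame of guide between -0.088 and -0.045 m and contact force between guide and stop above 1 N), for 0.1 s.
At the end, for the whole second after the job is handed in: the guide lies flat on the board, released and at rest, pin within the heel part (2 to 45 mm from the heel end), its left edge within 2.5 mm of the pin and its right edge within 2.5 mm of the stop ((angle between guide's own y axis and vertical below 0.06 rad or angle between guide's own y axis and vertical above 3.0816 rad) and z of guide in the frame of board between 0.021 and 0.0275 m and x of pin in the frame of guide between -0.088 and -0.045 m and contact force between the fingers and guide below 0.1 N and ((z of pin in the frame of guide between 0.026 and 0.0305 m and z of stop in the frame of guide between -0.0305 and -0.026 m) or (z of pin in the frame of guide between -0.0305 and -0.026 m and z of stop in the frame of guide between 0.026 and 0.0305 m)) and linear speed of guide below 0.01 m/s and angular speed of guide below 0.1 rad/s); the robot touches nothing.
It fails at once if the stop is shoved more than 5 mm out of its setting (distance of stop from where it was at the start of the episode above 0.005 m).
It fails at once if the shaker is moved more than 20 mm (distance of shaker from where it was at the start of the episode above 0.02 m).
It fails at once if the soup tin is moved more than 20 mm (distance of soup_tin from where it was at the start of the episode above 0.02 m).
It fails at once if the jam jar is moved more than 20 mm (distance of jam_jar from where it was at the start of the episode above 0.02 m).
It fails at once if the pepper mill is moved more than 20 mm (distance of pepper_mill from where it was at the start of the episode above 0.02 m).
It also fails if it takes over 72 s, if anything falls off the work surface, if the arm or the gripper's body presses on something with over 40 N, if the wrist force passes 120 N, or if a joint passes its speed limit or range.

## Working session

There is one attempt and no reset: what is moved stays moved. The work goes in short steps, Python scripts to look and compute and a tool call to move; the robot and the scene stay as the last step left them, time stands still between calls to the robot, and variables do not carry over. Pictures are saved under pics/ and viewed, at most 10 in all, crops included, and the job is handed in when it is done.

Besides the shell and the picture viewer there is one more tool, called after "Emit:" as name(argument=value, ...) on one line, values as JSON. apply_moves: Moves the arm, as the interface text tells. Its arguments: {"type":"object","properties":{"steps":{"type":"array"},"grip_force":{"type":"number"}},"required":["steps"]}

```bash
mkdir -p pics; cat > h.py <<'E'
import numpy as np, cv2
from plant import robot, eyes
from scipy.spatial.transform import Rotation as Ro
def cal(c):
    d=eyes.calibration(c); return np.array(d["K"]),np.array(d["R"]),np.array(d["t"])
def ray(c,p):
    K,R,t=cal(c); o=-R.T@t; d=R.T@np.linalg.solve(K,[p[0],p[1],1.]); return o,d
def at(c,p,z):
    o,d=ray(c,p); return o+d*(z-o[2])/d[2]
def tri(p1,p2):
    o1,d1=ray("scene",p1);o2,d2=ray("top",p2)
    s=np.linalg.lstsq(np.c_[d1,-d2],o2-o1,rcond=None)[0]
    a=o1+d1*s[0];b=o2+d2*s[1]; return (a+b)/2,np.linalg.norm(a-b)
def proj(c,X):
    K,R,t=cal(c); v=K@(R@np.asarray(X)+t); return v[:2]/v[2]
def snap(c,n):
    im=eyes.read_camera(c); cv2.imwrite(f"pics/{n}.png",im[:,:,::-1]); return im
E
cat > a.py <<'E'
from h import *
np.set_printoptions(precision=4,suppress=True)
a=snap("scene","s0");b=snap("top","t0")
cv2.imwrite("pics/st0.png",cv2.resize(np.hstack([a,b])[:,:,::-1],(800,300),interpolation=cv2.INTER_AREA))
print({k:np.round(v,3) if not isinstance(v,str) else v for k,v in robot.read_state().items()}, robot.grip_point_offset)
for n in ["guide","heel","rack","board","pin","stop"]:
    r={}
    for c in ["scene","top"]:
        q=eyes.place_of(c,n); r[c]=q
        print(n,c,[(np.round(e["xy"],1),round(e["conf"],2)) for e in q[:2]])
    if r["scene"] and r["top"]: print("   ",*tri(r["scene"][0]["xy"],r["top"][0]["xy"]))
E
python3 a.py
```

```text
{'t': np.float64(0.1), 'q': array([-1.325,  0.131,  1.489, -0.   ,  1.523, -0.085]), 'dq': array([ 0.   , -0.001, -0.004,  0.   , -0.   , -0.   ]), 'joint_torque': array([  0.001, -56.134, -49.309,   0.077,   0.029,  -0.   ]), 'tool_pos': array([ 0.195, -0.567,  0.218]), 'orientation': array([-3.097, -0.517,  0.   ]), 'force': array([0.623, 1.045, 0.681]), 'wrist_torque': array([-0.026, -0.03 , -0.019]), 'gripper_force': np.float64(0.0), 'opening': np.float64(0.093)} 0.0188
guide scene []
guide top [(array([206.1, 254.4]), 0.68), (array([201.4, 292.1]), 0.42)]
heel scene [(array([242.3, 322.4]), 0.61)]
heel top [(array([200.2, 292.3]), 0.89)]
    [0.3686 0.3402 0.024 ] 0.0069582868056611525
rack scene []
rack top [(array([208.8, 256.5]), 0.96)]
board scene [(array([363.1, 219.8]), 0.67)]
board top [(array([355.8, 237.9]), 0.88), (array([316.1, 148.9]), 0.42)]
    [ 0.5033 -0.0404 -0.0155] 0.0015110047603388202
pin scene [(array([376.1, 236.5]), 0.81)]
pin top [(array([342.2, 270.9]), 0.65), (array([355.5, 235.5]), 0.21)]
    [ 0.4214 -0.0053  0.0189] 0.0027428416393530035
stop scene [(array([374.5, 189.6]), 0.48), (array([280.5, 160.6]), 0.48)]
stop top [(array([313.6, 148.7]), 0.68), (array([382.5, 219.7]), 0.43)]
    [ 0.6195 -0.0085  0.0535] 0.23976092136127114
```

```bash
python3 - <<'E'
import cv2
b=cv2.imread("pics/t0.png"); cv2.imwrite("pics/t0c.png",cv2.resize(b,(800,600),interpolation=cv2.INTER_CUBIC))
E
```

```text
(no output)
```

View pics/t0c.png

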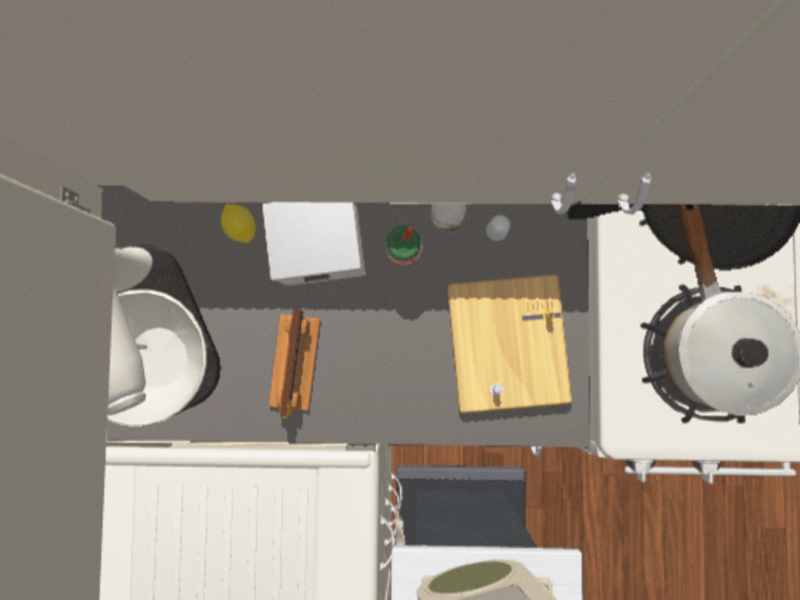

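View pics/s0.png

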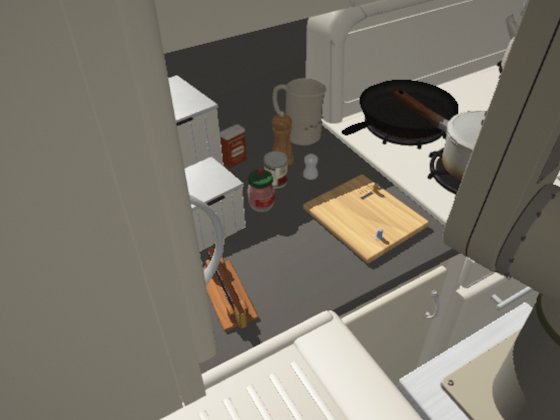

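Top view: rack with guide at about (207,254) px, board centre at (356,241), pin at (347,273), stop at (383,225). The scene view shows pin (379,235) and stop (375,188), with the jars behind. I'll zoom in on crops to measure precisely.

```bash
python3 - <<'E'
import cv2,numpy as np
b=cv2.imread("pics/t0.png")
A=b[205:305,300:415];B=b[205:305,175:240]
A=cv2.resize(A,None,fx=4.4,fy=4.4,interpolation=cv2.INTER_CUBIC);B=cv2.resize(B,None,fx=4.4,fy=4.4,interpolation=cv2.INTER_CUBIC)
cv2.imwrite("pics/c1.png",np.hstack([A,B]))
E
```

```text
(no output)
```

View pics/c1.png

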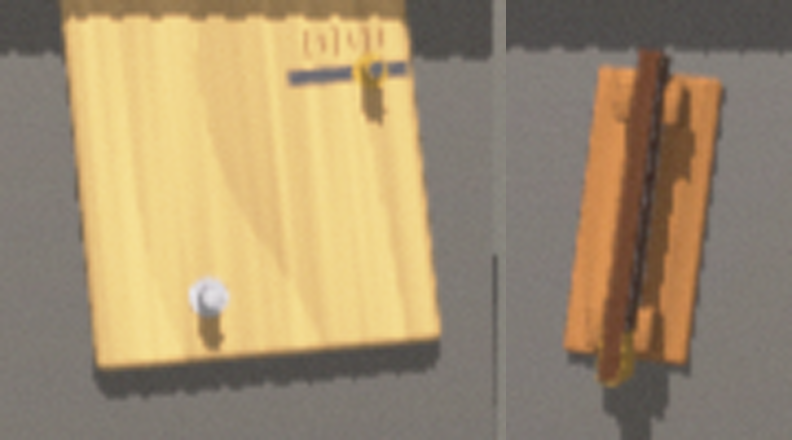

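```bash
python3 - <<'E'
from h import *
np.set_printoptions(precision=4,suppress=True)
f=lambda c,x,y,ox:(ox+x/4.4,205+y/4.4)
cs=[at("top",(322.7,288.2),.018),at("top",(400,282.3),.018),at("top",(390,193.5),.018),at("top",(314,200),.018)]
print(*cs,sum(cs)/4)
print("pin",at("top",f(0,209,297,300),.04),"stop",at("top",f(0,370,72,300),.04))
print("pin s",at("scene",(379,232),.04),"stop s",at("scene",(375.5,185),.04))
print("pin tri",*tri((379,232),f(0,209,297,300)),"stop",*tri((375.5,185),f(0,370,72,300)))
h=at("top",f(0,608-506,380,175),.052);e=at("top",f(0,651-506,53,175),.052);print(h,e,np.linalg.norm(h-e),(h+e)/2,np.degrees(np.arctan2(*(e-h)[[1,0]])))
rc=[at("top",f(0,x-506,y,175),.008) for x,y in((566,348),(687,362),(722,80),(600,68))]
print(sum(rc)/4,*rc)
for n in["jam_jar","shaker","soup_tin","pepper_mill"]:
  for c in ["top","scene"]:
    q=eyes.place_of(c,n)
    if q: print(n,c,q[0]["conf"],at(c,q[0]["xy"],0))
K,R,t=cal("top");print("cam",-R.T@t)
for y in(320,480):print(at("top",(0.7*y,0.7*440),0))
s=robot.read_state();print(Ro.from_rotvec(s["orientation"]).as_matrix())
E
```

```text
[0.3803 0.0424 0.018 ] [ 0.3969 -0.1426  0.018 ] [ 0.6109 -0.12    0.018 ] [0.5933 0.0646 0.018 ] [ 0.4953 -0.0389  0.018 ]
pin [ 0.4194 -0.0148  0.04  ] stop [ 0.5416 -0.1016  0.04  ]
pin s [ 0.4129 -0.0049  0.04  ] stop s [ 0.5394 -0.0966  0.04  ]
pin tri [ 0.4201 -0.0146  0.0287] 0.003408563547186134 stop [ 0.5426 -0.1014  0.0357] 0.0024660041596557686
[0.3712 0.3371 0.052 ] [0.5468 0.3181 0.052 ] 0.1766635696909985 [0.459  0.3276 0.052 ] -6.170710008828204
[0.4597 0.3272 0.008 ] [0.385  0.3688 0.008 ] [0.3782 0.3012 0.008 ] [0.5348 0.285  0.008 ] [0.5408 0.3538 0.008 ]
jam_jar top 0.58 [0.6523 0.1384 0.    ]
jam_jar scene 0.62 [0.664 0.142 0.   ]
shaker top 0.69 [ 0.699  -0.0137  0.    ]
shaker scene 0.7 [ 0.6977 -0.0081  0.    ]
soup_tin top 0.88 [0.7218 0.0538 0.    ]
soup_tin scene 0.89 [0.717  0.0694 0.    ]
pepper_mill top 0.2 [ 0.5037 -0.036   0.    ]
pepper_mill scene 0.69 [0.7741 0.0164 0.    ]
cam [0.4691 0.1143 1.302 ]
[0.3277 0.282  0.    ]
[0.3318 0.0089 0.    ]
[[ 0.9458  0.3248  0.    ]
 [ 0.3248 -0.9458 -0.    ]
 [ 0.      0.     -1.    ]]
```

```bash
cat >> h.py <<'E'
def plan(wps,st=None):
    """wps: (x,y,z,yaw_deg,rows,fingers); rows printed in move units, 12 per call"""
    s=robot.read_state(); p=np.array(s["tool_pos"]); Rm=Ro.from_rotvec(s["orientation"]).as_matrix()
    yaw=np.degrees(np.arctan2(Rm[1,0],Rm[0,0])); tilt=np.degrees(np.arccos(-Rm[2,2]))
    print("start",np.round(p,4),"yaw",round(yaw,2),"tilt",round(tilt,2),"t",round(float(s["t"]),2),"open",round(float(s["opening"]),4))
    out=[]
    for x,y,z,w,n,f in wps:
        for i in range(n):
            k=n-i; d=(np.array([x,y,z])-p)/k; dy=(w-yaw)/k; c,sn=np.cos(np.radians(yaw)),np.sin(np.radians(yaw))
            v=np.round(np.array([c*d[0]+sn*d[1],sn*d[0]-c*d[1],-d[2]])/.03,2); a=round(-dy/6,2)
            assert abs(v).max()<=1 and abs(a)<=1,(v,a)
            out.append([*map(float,v),0,0,a,f]); v=v*.03
            p=p+[c*v[0]+sn*v[1],sn*v[0]-c*v[1],-v[2]]; yaw-=6*a
    for i in range(0,len(out),12): print(*[",".join(f"{u:g}" for u in r) for r in out[i:i+12]],sep=",\n",end="\n--\n")
    print("end",p.round(4),round(yaw,2))
E
python3 -c "
from h import *
plan([(.27,-.30,.22,75,12,100),(.41,.02,.22,130,12,100),(.459,.327,.13,173.8,12,100)])"
```

```text
start [ 0.1949 -0.5675  0.2186] yaw 18.95 tilt 0.0 t 1.1 open 0.093
0.44,-0.63,-0,0,0,-0.78,100,
0.49,-0.6,-0,0,0,-0.78,100,
0.54,-0.56,-0,0,0,-0.78,100,
0.58,-0.51,-0.01,0,0,-0.78,100,
0.62,-0.46,-0,0,0,-0.78,100,
0.65,-0.41,-0.01,0,0,-0.78,100,
0.69,-0.35,-0,0,0,-0.78,100,
0.71,-0.3,-0.01,0,0,-0.78,100,
0.73,-0.24,-0,0,0,-0.78,100,
0.75,-0.18,-0.01,0,0,-0.77,100,
0.76,-0.11,-0,0,0,-0.78,100,
0.77,-0.05,-0.01,0,0,-0.77,100
--
0.96,0.15,0,0,0,-0.76,100,
0.94,0.22,0,0,0,-0.76,100,
0.92,0.3,0,0,0,-0.76,100,
0.9,0.37,0,0,0,-0.77,100,
0.87,0.44,0,0,0,-0.76,100,
0.83,0.51,0,0,0,-0.77,100,
0.78,0.57,0,0,0,-0.76,100,
0.74,0.63,0,0,0,-0.77,100,
0.68,0.69,0,0,0,-0.76,100,
0.63,0.74,0,0,0,-0.77,100,
0.57,0.79,0,0,0,-0.76,100,
0.5,0.83,0,0,0,-0.77,100
--
0.57,0.65,0.25,0,0,-0.61,100,
0.52,0.69,0.25,0,0,-0.61,100,
0.48,0.72,0.25,0,0,-0.61,100,
0.43,0.75,0.25,0,0,-0.61,100,
0.38,0.77,0.25,0,0,-0.61,100,
0.33,0.8,0.25,0,0,-0.61,100,
0.28,0.82,0.25,0,0,-0.61,100,
0.23,0.83,0.25,0,0,-0.61,100,
0.17,0.84,0.25,0,0,-0.6,100,
0.12,0.86,0.25,0,0,-0.61,100,
0.07,0.86,0.25,0,0,-0.6,100,
0.01,0.86,0.25,0,0,-0.61,100
--
end [0.4591 0.3269 0.1301] 173.81
```

Emit:
apply_moves(steps=[0.44,-0.63,0,0,0,-0.78,100,0.49,-0.6,0,0,0,-0.78,100,0.54,-0.56,0,0,0,-0.78,100,0.58,-0.51,-0.01,0,0,-0.78,100,0.62,-0.46,0,0,0,-0.78,100,0.65,-0.41,-0.01,0,0,-0.78,100,0.69,-0.35,0,0,0,-0.78,100,0.71,-0.3,-0.01,0,0,-0.78,100,0.73,-0.24,0,0,0,-0.78,100,0.75,-0.18,-0.01,0,0,-0.77,100,0.76,-0.11,0,0,0,-0.78,100,0.77,-0.05,-0.01,0,0,-0.77,100], grip_force=15)

```text
t: 2.1
tool_pos: [0.2702, -0.2991, 0.2202]
orientation: [2.489, 1.917, 0.0]
force: [0.0, -0.3, -0.0]
opening: 0.0924
gripper_force: 0.0
```

Emit:
apply_moves(steps=[0.96,0.15,0,0,0,-0.76,100,0.94,0.22,0,0,0,-0.76,100,0.92,0.3,0,0,0,-0.76,100,0.9,0.37,0,0,0,-0.77,100,0.87,0.44,0,0,0,-0.76,100,0.83,0.51,0,0,0,-0.77,100,0.78,0.57,0,0,0,-0.76,100,0.74,0.63,0,0,0,-0.77,100,0.68,0.69,0,0,0,-0.76,100,0.63,0.74,0,0,0,-0.77,100,0.57,0.79,0,0,0,-0.76,100,0.5,0.83,0,0,0,-0.77,100])

```text
t: 3.1
tool_pos: [0.4105, 0.0216, 0.2204]
orientation: [1.321, 2.849, 0.0]
force: [1.2, -0.5, -0.4]
opening: 0.0931
gripper_force: 0.0
```

Emit:
apply_moves(steps=[0.57,0.65,0.25,0,0,-0.61,100,0.52,0.69,0.25,0,0,-0.61,100,0.48,0.72,0.25,0,0,-0.61,100,0.43,0.75,0.25,0,0,-0.61,100,0.38,0.77,0.25,0,0,-0.61,100,0.33,0.8,0.25,0,0,-0.61,100,0.28,0.82,0.25,0,0,-0.61,100,0.23,0.83,0.25,0,0,-0.61,100,0.17,0.84,0.25,0,0,-0.6,100,0.12,0.86,0.25,0,0,-0.61,100,0.07,0.86,0.25,0,0,-0.6,100,0.01,0.86,0.25,0,0,-0.61,100])

```text
t: 4.1
tool_pos: [0.4592, 0.3283, 0.1298]
orientation: [0.164, 3.137, 0.0]
force: [0.7, -0.1, 0.3]
opening: 0.0927
gripper_force: 0.0
```

Emit:
apply_moves(steps=[0,0,0.8,0,0,0,60,0,0,0.9,0,0,0,60,0,0,0.9,0,0,0,60,0,0,0.8,0,0,0,60,0,0,0.33,0,0,0,60,0,0,0,0,0,0,0,0,0,0,0,0,0,0,0,0,0,0,0,0,0,0,0,0,0,0,0,0,0,0,0,0,0,0,0,0,0,0,0,0,0,0], grip_force=20)

```text
t: 5.02
tool_pos: [0.46, 0.3274, 0.0196]
orientation: [0.17, 3.135, 0.002]
force: [-0.2, 0.3, -0.4]
opening: 0.024
gripper_force: 0.0
```

Emit:
apply_moves(steps=[0,0,0,0,0,0,0,0,0,0,0,0,0,0,0,0,0,0,0,0,0,0,0,0,0,0,0,0,0,0,0,0,0,0,0])

```text
t: 5.43
tool_pos: [0.4599, 0.3291, 0.0191]
orientation: [0.169, 3.135, 0.006]
force: [2.0, 9.3, -1.8]
opening: 0.0121
gripper_force: 20.0
```

Emit:
apply_moves(steps=[0,0,-0.5,0,0,0,0,0,0,-0.8,0,0,0,0,0,0,-0.9,0,0,0,0,0,0,-0.3,0,0,0,0])

```text
t: 5.77
tool_pos: [0.4608, 0.3281, 0.0971]
orientation: [0.169, 3.133, 0.004]
force: [0.4, 0.8, -0.6]
opening: 0.0118
gripper_force: 20.0
```

```bash
python3 -c "
from h import *
s=robot.read_state();print(s['gripper_force'])
plan([(.465,.19,.09,180,6,0),(.465,.19,.0115,180,6,0)])
h=eyes.read_camera('top')
for n in ['heel','guide']:print([(e['xy'],e['conf']) for e in eyes.place_of('top',n)])
a=h[205:305,160:300];cv2.imwrite('pics/c2.png',cv2.resize(a,None,fx=4,fy=4)[:,:,::-1])"
```

```text
19.986282885074615
start [0.4608 0.3281 0.0971] yaw 173.83 tilt 0.27 t 5.77 open 0.0118
-0.11,-0.76,0.04,0,0,-0.17,0,
-0.09,-0.76,0.04,0,0,-0.17,0,
-0.08,-0.76,0.04,0,0,-0.17,0,
-0.06,-0.77,0.04,0,0,-0.17,0,
-0.05,-0.77,0.04,0,0,-0.17,0,
-0.04,-0.76,0.04,0,0,-0.18,0,
-0,-0,0.44,0,0,0,0,
-0,-0,0.43,0,0,0,0,
-0,-0,0.44,0,0,0,0,
-0,-0,0.43,0,0,0,0,
-0,-0,0.44,0,0,0,0,
-0,-0,0.43,0,0,0,0
--
end [0.465  0.1901 0.0116] 180.01
[([196.4, 294.5], 0.89)]
[]
```

Emit:
apply_moves(steps=[-0.11,-0.76,0.04,0,0,-0.17,0,-0.09,-0.76,0.04,0,0,-0.17,0,-0.08,-0.76,0.04,0,0,-0.17,0,-0.06,-0.77,0.04,0,0,-0.17,0,-0.05,-0.77,0.04,0,0,-0.17,0,-0.04,-0.76,0.04,0,0,-0.18,0,0,0,0.5,0,0,0,0,0,0,0.6,0,0,0,0,0,0,0.6,0,0,0,0,0,0,0.4,0,0,0,0,0,0,0.1,0,0,0,0,0,0,0,0,0,0,0])

```text
t: 6.92
tool_pos: [0.4614, 0.1884, 0.0178]
orientation: [-0.0, -3.137, 0.002]
force: [0.2, -0.3, -0.3]
opening: 0.0113
gripper_force: 20.0
```

Emit:
apply_moves(steps=[0,0,0.1,0,0,0,0,0,0,0.07,0,0,0,0,0,0,0,0,0,0,0])

```text
t: 7.17
tool_pos: [0.4637, 0.1892, 0.0153]
orientation: [-0.0, 3.141, 0.0]
force: [0.1, 0.1, -0.9]
opening: 0.0119
gripper_force: 20.0
```

Emit:
apply_moves(steps=[0,0,0.06,0,0,0,0,0,0,0.05,0,0,0,0,0,0,0,0,0,0,0])

```text
t: 7.42
tool_pos: [0.4633, 0.189, 0.0117]
orientation: [0.0, 3.141, 0.0]
force: [0.5, -0.1, -0.9]
opening: 0.0121
gripper_force: 20.0
```

Emit:
apply_moves(steps=[0,0,0.05,0,0,0,0,0,0,0.05,0,0,0,0,0,0,0,0,0,0,0])

```text
t: 7.67
tool_pos: [0.4639, 0.1891, 0.0107]
orientation: [-0.0, 3.141, -0.0]
force: [-9.5, -3.6, 21.3]
opening: 0.0119
gripper_force: 20.0
```

Emit:
apply_moves(steps=[0,0,-0.05,0,0,0,0,0,0,0,0,0,0,50,0,0,0,0,0,0,100,0,0,0,0,0,0,100,0,0,0,0,0,0,100,0,0,0,0,0,0,100,0,0,-0.5,0,0,0,100,0,0,-0.5,0,0,0,100,0,0,0,0,0,0,100])

```text
t: 8.42
tool_pos: [0.4652, 0.1895, 0.0427]
orientation: [0.0, 3.138, 0.002]
force: [0.8, 0.3, 0.7]
opening: 0.0605
gripper_force: 0.0
```

```bash
python3 -c "
from h import *
plan([(.463,.189,.041,180,1,100)])
a=snap('top','t3');b=snap('scene','s3')
cv2.imwrite('pics/c3.png',np.hstack([cv2.resize(a[170:310,175:315],(420,420)),b[150:360,150:340].repeat(2,0).repeat(2,1)])[:,:,::-1])
" 
```

```text
start [0.4652 0.1895 0.0427] yaw 179.99 tilt 0.23 t 8.42 open 0.0605
0.07,-0.02,0.06,0,0,-0,100
--
end [0.4631 0.1889 0.0409] 179.99
```

View pics/c3.png

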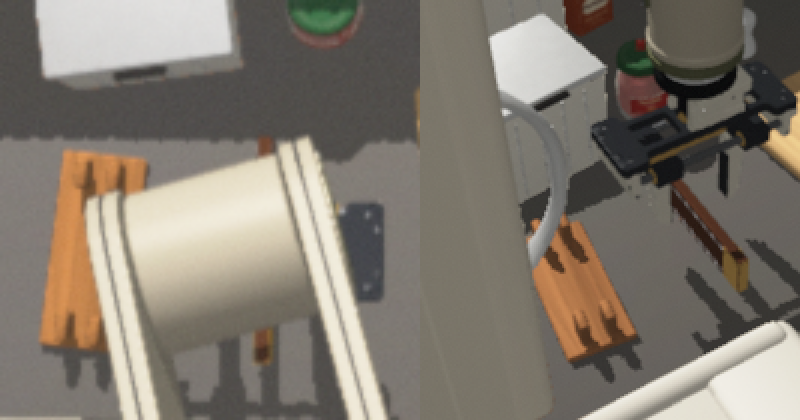

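The guide stands upright on the worktop, out of the rack (bar at top crop (263,250)), with the fingers open around it. Next I push its upper edge to the right.

Emit:
apply_moves(steps=[0,0,0.07,0,0,0,100,0,0,0,0,0,0,100,0,0,0,0,0,0,100,0,0,0,0,0,0,100,0,-0.6,0,0,0,0,100,0,-0.5,0,0,0,0,100,0,-0.3,0,0,0,0,100,0,-0.3,0,0,0,0,100,0,-0.3,0,0,0,0,100,0,0,0,0,0,0,100])

```text
t: 9.35
tool_pos: [0.4633, 0.1277, 0.0379]
orientation: [-0.002, -3.141, 0.001]
force: [-0.1, -0.4, -0.8]
opening: 0.0931
gripper_force: 0.0
```

Emit:
apply_moves(steps=[0,0,-0.5,0,0,0,100,-0.5,0,-0.8,0,0,0,100,-1,0,-0.6,0,0,0,100,-1,0,0,0,0,0,100,0,0,0,0,0,0,100])

```text
t: 9.77
tool_pos: [0.5434, 0.1291, 0.0965]
orientation: [0.001, 3.136, 0.001]
force: [0.2, 0.4, -0.1]
opening: 0.093
gripper_force: 0.0
```

```bash
python3 -c "
from h import *
plan([(.463,.189,.041,180,12,100)][:0])
a=snap('top','t4');b=snap('scene','s4')
cv2.imwrite('pics/c4.png',np.hstack([cv2.resize(a[190:310,195:315],(420,420)),b[150:360,180:370].repeat(2,0).repeat(2,1)])[:,:,::-1])
print([(e['xy'],e['conf']) for n in ['heel','guide'] for e in eyes.place_of('top',n)])
" 
```

```text
start [0.5434 0.1291 0.0965] yaw 179.95 tilt 0.29 t 9.77 open 0.093
end [0.5434 0.1291 0.0965] 179.95
[([275.5, 253.8], 0.93)]
```

View pics/c4.png

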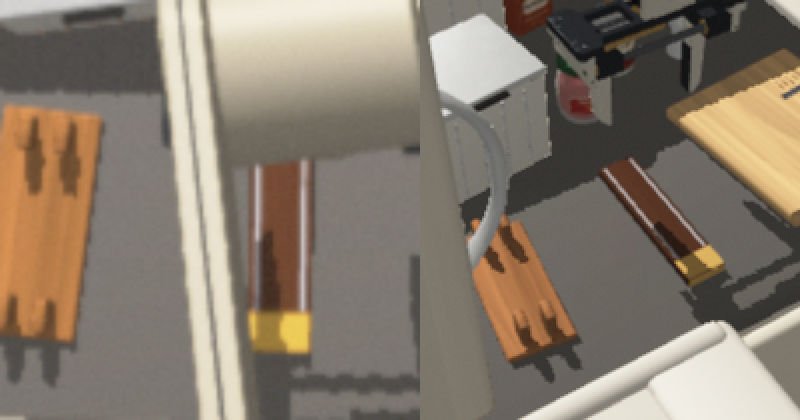

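The guide lies flat on the worktop with its heel towards the robot: brass shoe corners at crop (249,353) and (311,353), i.e. px (266,291) and (284,291).

```bash
python3 -c "
from h import *
f=lambda x,y:at('top',(195+x/3.5,190+y/3.5),.012)
l,r,l2,r2=f(249,353),f(311,353),f(255,162),f(313,160)
print(l,r,l2,r2,np.linalg.norm(l-r))
a=(l2-l+r2-r);w=np.arctan2(a[1],a[0]);u=np.array([np.cos(w),np.sin(w),0]);c=(l+r)/2+.09*u
print('yaw',np.degrees(w),'c',c)
g=lambda x,y:at('scene',(180+(x-420)/2,150+y/2),.012)
L,Rr=g(688,282),g(722,265);L2,R2=g(601,171),g(631,157);print('scene',L,Rr,L2,R2,(L+Rr+L2+R2)/4)
plan([(c[0],c[1],.06,180+np.degrees(w),4,100),(c[0],c[1],.004,180+np.degrees(w),4,100)])
" 
```

```text
[0.37157944 0.17883875 0.012     ] [0.37218154 0.13590799 0.012     ] [0.50368751 0.17649295 0.012     ] [0.50553579 0.13599314 0.012     ] 0.042934982002665836
yaw -0.4879132930722337 c [0.46187723 0.15660697 0.012     ]
scene [0.3708939  0.18602975 0.012     ] [0.37117879 0.14545693 0.012     ] [0.54750363 0.18314583 0.012     ] [0.54912607 0.14390171 0.012     ] [0.4596756  0.16463355 0.012     ]
start [0.5372 0.1291 0.0943] yaw -180.0 tilt 0.1 t 9.97 open 0.0927Traceback (most recent call last):
  File "<string>", line 10, in <module>
    plan([(c[0],c[1],.06,180+np.degrees(w),4,100),(c[0],c[1],.004,180+np.degrees(w),4,100)])
    ~~~~^^^^^^^^^^^^^^^^^^^^^^^^^^^^^^^^^^^^^^^^^^^^^^^^^^^^^^^^^^^^^^^^^^^^^^^^^^^^^^^^^^^^
  File "h.py", line 28, in plan
    assert abs(v).max()<=1 and abs(a)<=1,(v,a)
           ^^^^^^^^^^^^^^^^^^^^^^^^^^^^^
AssertionError: (array([0.63, 0.23, 0.29]), np.float64(-14.98))
```

```bash
sed -i 's/k=n-i; d=/k=n-i; yaw+=360*round((w-yaw)\/360); d=/' h.py; python3 -c "
from h import *
plan([(.461,.1605,.06,179.5,4,100),(.461,.1605,.005,179.5,4,100)])
" 
```

```text
start [0.5372 0.1291 0.0943] yaw -180.0 tilt 0.1 t 9.97 open 0.0927
0.63,0.26,0.29,0,0,0.02,100,
0.64,0.26,0.28,0,0,0.02,100,
0.64,0.26,0.29,0,0,0.02,100,
0.63,0.26,0.28,0,0,0.02,100,
0,-0,0.46,0,0,0,100,
0,-0,0.46,0,0,0,100,
0,-0,0.46,0,0,0,100,
0,-0,0.46,0,0,0,100
--
end [0.4611 0.1605 0.0049] 179.52
```

Emit:
apply_moves(steps=[0.63,0.26,0.29,0,0,0.02,100,0.64,0.26,0.28,0,0,0.02,100,0.64,0.26,0.29,0,0,0.02,100,0.63,0.26,0.28,0,0,0.02,100,0,0,0.5,0,0,0,100,0,0,0.5,0,0,0,100,0,0,0.4,0,0,0,100,0,0,0.3,0,0,0,100,0,0,0,0,0,0,100,0,0,0,0,0,0,100])

```text
t: 10.8
tool_pos: [0.4616, 0.1602, 0.0094]
orientation: [-0.014, -3.14, 0.0]
force: [0.2, -0.3, 0.2]
opening: 0.093
gripper_force: 0.0
```

Emit:
apply_moves(steps=[0,0,0.15,0,0,0,100,0,0,0,0,0,0,50,0,0,0,0,0,0,20,0,0,0,0,0,0,20,0,0,0,0,0,0,20,0,0,0,0,0,0,20,0,0,0,0,0,0,20,0,0,0,0,0,0,20,0,0,0,0,0,0,20], grip_force=25)

```text
t: 11.55
tool_pos: [0.4622, 0.1604, 0.0054]
orientation: [0.013, 3.142, 0.0]
force: [-0.6, 2.2, -0.3]
opening: 0.0443
gripper_force: 0.6
```

Emit:
apply_moves(steps=[0,0,0,0,0,0,0,0,0,0,0,0,0,0,0,0,0,0,0,0,0,0,0,-0.3,0,0,0,0,0,0,-0.6,0,0,0,0,0,0,-0.7,0,0,0,0,0,0,-0.7,0,0,0,0,0,0,0,0,0,0,0])

```text
t: 12.22
tool_pos: [0.4652, 0.1611, 0.0793]
orientation: [0.013, 3.135, 0.003]
force: [0.6, -0.0, -0.4]
opening: 0.0436
gripper_force: 25.0
```

```bash
python3 -c "
from h import *
print(robot.read_state()['gripper_force'])
plan([(.4909,-.0414,.065,182.5,10,0),(.4909,-.0414,.032,182.5,2,0)])
" 
```

```text
24.99053031206131
start [0.4652 0.1611 0.0793] yaw 179.52 tilt 0.4 t 12.22 open 0.0436
-0.09,-0.67,0.05,0,0,-0.05,0,
-0.09,-0.68,0.05,0,0,-0.05,0,
-0.08,-0.67,0.05,0,0,-0.05,0,
-0.08,-0.68,0.05,0,0,-0.05,0,
-0.08,-0.68,0.05,0,0,-0.05,0,
-0.07,-0.68,0.05,0,0,-0.05,0,
-0.07,-0.67,0.04,0,0,-0.05,0,
-0.07,-0.68,0.05,0,0,-0.05,0,
-0.06,-0.68,0.04,0,0,-0.05,0,
-0.06,-0.67,0.05,0,0,-0.05,0,
-0,-0,0.55,0,0,0,0,
-0,-0,0.55,0,0,0,0
--
end [ 0.4908 -0.0414  0.0319] 182.52
```

Emit:
apply_moves(steps=[-0.09,-0.67,0.05,0,0,-0.05,0,-0.09,-0.68,0.05,0,0,-0.05,0,-0.08,-0.67,0.05,0,0,-0.05,0,-0.08,-0.68,0.05,0,0,-0.05,0,-0.08,-0.68,0.05,0,0,-0.05,0,-0.07,-0.68,0.05,0,0,-0.05,0,-0.07,-0.67,0.04,0,0,-0.05,0,-0.07,-0.68,0.05,0,0,-0.05,0,-0.06,-0.68,0.04,0,0,-0.05,0,-0.06,-0.67,0.05,0,0,-0.05,0,0,0,0,0,0,0,0,0,0,0,0,0,0,0])

```text
t: 13.22
tool_pos: [0.4873, -0.0427, 0.0593]
orientation: [0.065, -3.14, -0.001]
force: [-0.8, -0.1, -1.2]
opening: 0.0437
gripper_force: 25.0
```

```bash
python3 -c "
from h import *
a=snap('top','t5');b=snap('scene','s5')
cv2.imwrite('pics/c5.png',np.hstack([cv2.resize(a[190:310,300:420],(420,420)),b[140:350,270:460].repeat(2,0).repeat(2,1)])[:,:,::-1])
plan([(.4909,-.0414,.032,182.5,4,0)])
for n in ['heel','pin','stop','guide']:
  for c in ['top','scene']: print(n,c,[(e['xy'],e['conf']) for e in eyes.place_of(c,n)][:1])
" 
```

```text
start [ 0.4873 -0.0415  0.0595] yaw -177.5 tilt 0.05 t 13.32 open 0.0438
-0.03,-0,0.23,0,0,-0,0,
-0.03,-0,0.23,0,0,-0,0,
-0.03,-0,0.23,0,0,-0,0,
-0.03,-0,0.23,0,0,-0,0
--
end [ 0.4909 -0.0414  0.0319] 182.5
heel top [([366.6, 282.9], 0.48)]
heel scene [([398.0, 222.7], 0.86)]
pin top [([345.5, 269.2], 0.69)]
pin scene [([378.2, 236.2], 0.97)]
stop top []
stop scene [([374.5, 191.2], 0.53)]
guide top []
guide scene [([372.5, 197.6], 0.81)]
```

View pics/c5.png

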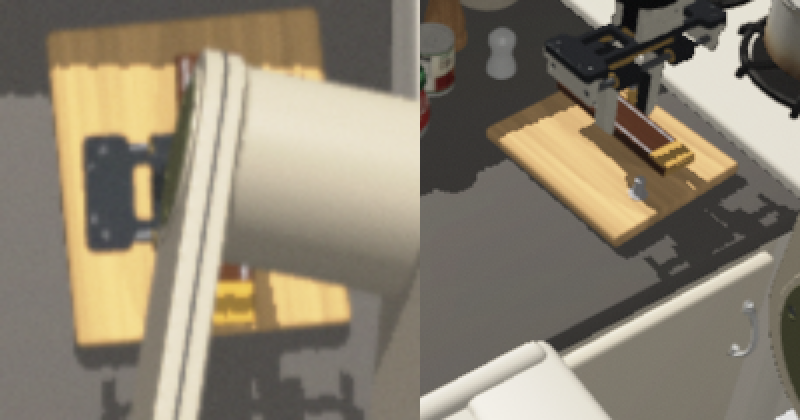

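The guide is held flat over the board with its heel (scene px 398,223) to the right of the pin (378,236), and the far end is clear left of the stop. Lowering.

Emit:
apply_moves(steps=[-0.03,0,0.3,0,0,0,0,-0.03,0,0.3,0,0,0,0,-0.03,0,0.25,0,0,0,0,-0.02,0,0.1,0,0,0,0,0,0,0,0,0,0,0,0,0,0,0,0,0,0])

```text
t: 14.22
tool_pos: [0.4906, -0.0419, 0.0309]
orientation: [0.069, -3.14, -0.0]
force: [-0.1, -0.1, -1.4]
opening: 0.0435
gripper_force: 25.0
```

```bash
python3 -c "
from h import *
plan([])
s=robot.read_state();p=s['tool_pos']
b=snap('scene','s6')
q={n:eyes.place_of('scene',n)[:1] for n in ['heel','pin','stop','guide']};print(q)
c=np.array([p[0],p[1],p[2]+.001]);u=np.array([.999,.0436,0]);
print('heel pred',proj('scene',c-.09*u),'far pred',proj('scene',c+.09*u),'heel obs',at('scene',q['heel'][0]['xy'],c[2]),c-.09*u)
cv2.imwrite('pics/c6.png',cv2.resize(b[150:260,300:440],(700,550),interpolation=cv2.INTER_CUBIC)[:,:,::-1])
" 
```

```text
start [ 0.4906 -0.0419  0.0309] yaw -177.49 tilt 0.07 t 14.22 open 0.0435
end [ 0.4906 -0.0419  0.0309] -177.49
{'heel': [{'xy': [395.2, 230.7], 'conf': 0.86}], 'pin': [{'xy': [378.8, 236.3], 'conf': 0.55}], 'stop': [], 'guide': [{'xy': [366.7, 206.3], 'conf': 0.82}]}
heel pred [397.25857688 231.07638746] far pred [344.51302937 186.46415537] heel obs [ 0.40387507 -0.04284971  0.03186038] [ 0.40071491 -0.04584464  0.03186038]
```

View pics/c6.png

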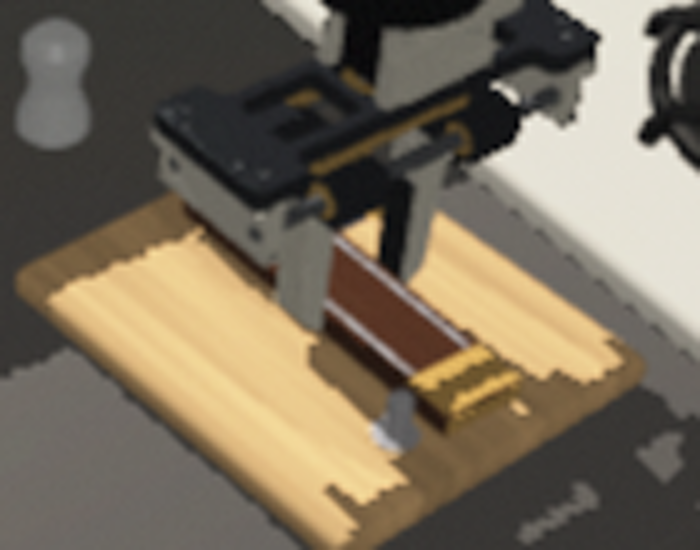

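The guide hovers just above the board; the pin at crop (397,422) stands a few mm left of the heel's edge. Lowering gently.

Emit:
apply_moves(steps=[0,0,0.1,0,0,0,0,0,0,0.08,0,0,0,0,0,0,0.02,0,0,0,0,0,0,0,0,0,0,0])

```text
t: 14.8
tool_pos: [0.4907, -0.0419, 0.025]
orientation: [0.069, -3.14, -0.0]
force: [-0.1, -0.1, -1.0]
opening: 0.0438
gripper_force: 25.0
```

Emit:
apply_moves(steps=[0,0,0.04,0,0,0,0,0,0,0.03,0,0,0,0,0,0,0,0,0,0,0])

```text
t: 15.05
tool_pos: [0.4911, -0.042, 0.0234]
orientation: [-0.069, 3.141, -0.0]
force: [-0.5, 0.2, -0.8]
opening: 0.0434
gripper_force: 25.0
```

Emit:
apply_moves(steps=[0,0,0.04,0,0,0,0,0,0,0.02,0,0,0,0,0,0,0,0,0,0,0])

```text
t: 15.3
tool_pos: [0.4912, -0.042, 0.0233]
orientation: [0.069, -3.141, 0.0]
force: [-11.0, 1.3, 19.4]
opening: 0.0437
gripper_force: 25.0
```

Emit:
apply_moves(steps=[0,0,-0.03,0,0,0,0,0,0,0,0,0,0,48,0,0,0,0,0,0,70,0,0,0,0,0,0,70,0,0,0,0,0,0,70,0,0,-0.5,0,0,0,70,0,0,-0.9,0,0,0,70,0,0,-0.9,0,0,0,70,0,1,0,0,0,0,0,0,1,0,0,0,0,0,0,1,0,0,0,0,0,0,1,0,0,0,0,0])

```text
t: 16.3
tool_pos: [0.4857, 0.079, 0.0916]
orientation: [-0.067, 3.14, 0.0]
force: [0.4, -0.9, 1.2]
opening: 0.0432
gripper_force: 0.0
```

Emit:
apply_moves(steps=[0,1,0,0,0,0,0,0,1,0,0,0,0,0,0,0,0,0,0,0,0,0,0,0,0,0,0,0])

```text
t: 16.63
tool_pos: [0.4828, 0.1391, 0.0912]
orientation: [0.074, -3.14, 0.0]
force: [-0.6, 0.4, 0.6]
opening: 0.0164
gripper_force: 0.0
```

```bash
python3 -c "
from h import *
plan([])
a=snap('top','t7');b=snap('scene','s7')
A=cv2.resize(a[190:310,305:415],None,fx=4.4,fy=4.4,interpolation=cv2.INTER_CUBIC);B=cv2.resize(b[160:265,300:360+75],None,fx=2.3,fy=2.3,interpolation=cv2.INTER_CUBIC)
B=np.pad(B,((0,A.shape[0]-B.shape[0]),(0,0),(0,0)))
o=np.hstack([A,B]);print(o.shape);cv2.imwrite('pics/c7.png',o[:,:,::-1])
for n in ['heel','pin','stop','guide']:
  for c in ['top','scene']: print(n,c,[(e['xy'],e['conf']) for e in eyes.place_of(c,n)][:1])
" 
```

```text
start [0.4828 0.1391 0.0912] yaw -177.31 tilt 0.02 t 16.63 open 0.0164
end [0.4828 0.1391 0.0912] -177.31
(528, 794, 3)
heel top []
heel scene [([395.9, 232.2], 0.93)]
pin top [([344.3, 272.1], 0.64)]
pin scene [([378.3, 236.2], 0.6)]
stop top [([384.0, 220.8], 0.61)]
stop scene [([376.3, 188.9], 0.53)]
guide top [([360.8, 239.4], 0.65)]
guide scene [([368.0, 207.0], 0.66)]
```

View pics/c7.png

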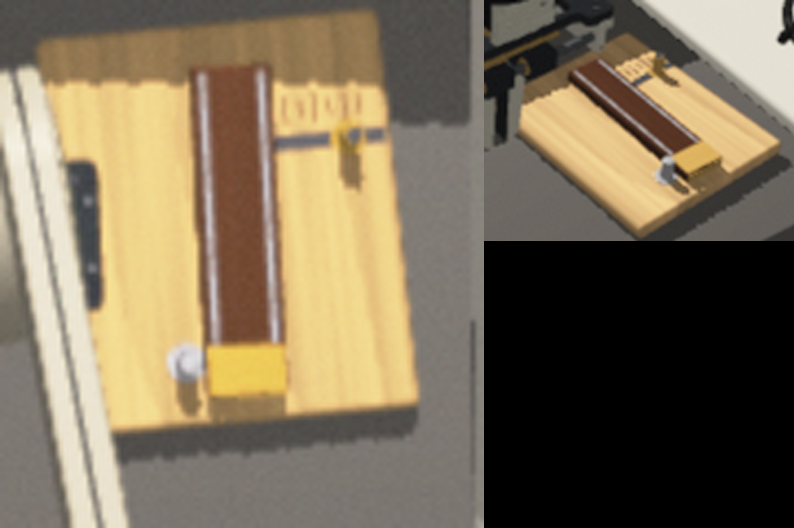

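The guide lies flat on the board: corners at crop (192,67), (268,66), (288,395) and (209,396). The pin (186,362) is just left of the heel and the stop (349,133) well to the right. Working out the gaps:

```bash
python3 -c "
from h import *
f=lambda x,y,z:at('top',(305+x/4.4,190+y/4.4),z)
fl,fr,nr,nl=[f(*c,.03) for c in((192,67),(268,66),(288,395),(209,396))]
c=(fl+fr+nl+nr)/4;u=(fl+fr-nl-nr);print('len',np.linalg.norm(u)/2);w=np.arctan2(u[1],u[0])
u=np.array([np.cos(w),np.sin(w)]);l=np.array([-u[1],u[0]])
print('c',c,'yaw',np.degrees(w))
for n,p in(('pin',f(186,362,.04)),('stop',f(347,133,.04))):
  d=(p-c)[:2];print(n,p,d@u,d@l)
for n in ('pin','stop'):
  d=at('scene',{'pin':(379,232),'stop':(375.5,185)}[n],.04)[:2]-np.array([.4912,-.042]);print('with tcp,scene',n,d@u,d@l)
P=c[:2]+.08*u;print('push start',P+.022*l, 'true-ish +4mm y')
plan([])
"
```

```text
len 0.17897182483954124
c [ 0.49134422 -0.04408842  0.03      ] yaw 3.1480855189395562
pin [ 0.41994981 -0.01425175  0.04      ] -0.06964813756126077 0.033712398985871514
stop [ 0.5442608  -0.10109016  0.04      ] 0.04970636588563866 -0.05982172619185093
with tcp,scene pin -0.07618648651295072 0.041385198418977344
with tcp,scene stop 0.045112950372940455 -0.05717780379538706
push start [ 0.57001533 -0.01772828] true-ish +4mm y
start [0.4833 0.1374 0.0915] yaw -177.54 tilt 0.0 t 17.13 open 0.0007
end [0.4833 0.1374 0.0915] -177.54
```

```bash
python3 -c "
from h import *
plan([(.5687,.0175,.085,182.5,6,0),(.5687,.0175,.0225,182.5,5,0),(.5687,.0175,.0225,182.5,1,0)])
"
```

```text
start [0.4833 0.1374 0.0915] yaw -177.54 tilt 0.0 t 17.13 open 0.0007
-0.45,-0.69,0.04,0,0,-0,0,
-0.44,-0.68,0.04,0,0,-0,0,
-0.45,-0.69,0.03,0,0,-0,0,
-0.44,-0.68,0.04,0,0,-0,0,
-0.45,-0.69,0.03,0,0,-0,0,
-0.44,-0.68,0.04,0,0,-0.01,0,
-0,-0,0.42,0,0,0,0,
-0,-0,0.41,0,0,0,0,
-0,-0,0.42,0,0,0,0,
-0,-0,0.41,0,0,0,0,
-0,-0,0.42,0,0,0,0,
-0,-0,-0,0,0,0,0
--
end [0.5686 0.0176 0.0225] 182.52
```

Emit:
apply_moves(steps=[-0.45,-0.69,0.04,0,0,0,0,-0.44,-0.68,0.04,0,0,0,0,-0.45,-0.69,0.03,0,0,0,0,-0.44,-0.68,0.04,0,0,0,0,-0.45,-0.69,0.03,0,0,0,0,-0.44,-0.68,0.04,0,0,0,0,0,0,0.4,0,0,0,0,0,0,0.4,0,0,0,0,0,0,0.4,0,0,0,0,0,0,0.4,0,0,0,0,0,0,0.4,0,0,0,0,0,0,0,0,0,0,0])

```text
t: 18.13
tool_pos: [0.5656, 0.0191, 0.021]
orientation: [0.07, -3.135, -0.001]
force: [-1.2, -0.2, -1.2]
opening: 0.0004
gripper_force: 0.0
```

Emit:
apply_moves(steps=[0,0,0,0,0,0,0,0,0,0,0,0,0,0])

```text
t: 18.3
tool_pos: [0.5686, 0.0186, 0.025]
orientation: [-0.07, 3.141, 0.0]
force: [-0.1, 0.1, -0.4]
opening: 0.0007
gripper_force: 0.0
```

```bash
python3 -c "
from h import *
W=[]
for th,n,g in ((2.5,3,.006),(-2,3,0),(-6,3,0),(-9,3,0)):
  r=np.radians(th);u=np.array([np.cos(r),np.sin(r)]);l=np.array([-u[1],u[0]])
  e=np.array([.4198,-.0105])+.150*u+(-.006+.0175+g)*l+(-.006*l if th==2.5 else 0)
  W.append((*e,.0225,180+th,n,0))
plan(W)
"
```

```text
start [0.5686 0.0186 0.025 ] yaw -177.45 tilt 0.01 t 18.3 open 0.0007
-0,-0.12,0.03,0,0,0,0,
-0,-0.12,0.03,0,0,0,0,
-0,-0.13,0.02,0,0,0.01,0,
-0.01,-0.13,0,0,0,0.25,0,
-0.01,-0.13,0,0,0,0.25,0,
-0.01,-0.13,0,0,0,0.25,0,
-0,-0.12,0,0,0,0.22,0,
-0.01,-0.12,0,0,0,0.22,0,
-0.01,-0.11,0,0,0,0.22,0,
-0,-0.09,0,0,0,0.17,0,
-0.01,-0.09,0,0,0,0.17,0,
-0.01,-0.08,0,0,0,0.16,0
--
end [ 0.5699 -0.0225  0.0226] 171.03
```

Emit:
apply_moves(steps=[0,-0.12,0.03,0,0,0,0,0,-0.12,0.03,0,0,0,0,0,-0.13,0.02,0,0,0,0,-0.01,-0.13,0,0,0,0.25,0,-0.01,-0.13,0,0,0,0.25,0,-0.01,-0.13,0,0,0,0.25,0,0,-0.12,0,0,0,0.22,0,-0.01,-0.12,0,0,0,0.22,0,-0.01,-0.11,0,0,0,0.22,0,0,-0.09,0,0,0,0.17,0,-0.01,-0.09,0,0,0,0.17,0,-0.01,-0.08,0,0,0,0.16,0])

```text
t: 19.3
tool_pos: [0.5699, -0.0231, 0.0225]
orientation: [0.248, 3.132, 0.0]
force: [0.1, 0.1, 0.8]
opening: 0.0005
gripper_force: 0.6
```

```bash
python3 -c "
from h import *
print(robot.read_state()['force'])
W=[]
for th,n in ((-10,3),(-11,3),(-12.,3),(-13.,3)):
  r=np.radians(th);u=np.array([np.cos(r),np.sin(r)]);l=np.array([-u[1],u[0]])
  W.append((*(np.array([.4198,-.0105])+.150*u+.0115*l),.0225,180+th,n,0))
plan(W)
a=snap('top','t8');b=snap('scene','s8')
cv2.imwrite('pics/c8.png',np.hstack([cv2.resize(a[190:310,305:415],(385,420),interpolation=cv2.INTER_CUBIC),cv2.resize(b[150:255,300:400],(400,420),interpolation=cv2.INTER_CUBIC)])[:,:,::-1])
"
```

```text
[0.11475876 0.12015223 0.7712515 ]
start [ 0.5699 -0.0231  0.0225] yaw 170.95 tilt 0.01 t 19.3 open 0.0005
0,-0.02,0,0,0,0.05,0,
0,-0.03,0,0,0,0.05,0,
0,-0.02,0,0,0,0.06,0,
-0,-0.03,0,0,0,0.06,0,
-0,-0.03,0,0,0,0.05,0,
-0.01,-0.03,0,0,0,0.06,0,
-0,-0.03,0,0,0,0.05,0,
-0,-0.03,0,0,0,0.06,0,
-0,-0.03,0,0,0,0.05,0,
-0,-0.03,0,0,0,0.06,0,
-0,-0.03,0,0,0,0.05,0,
-0.01,-0.02,0,0,0,0.06,0
--
end [ 0.5686 -0.033   0.0225] 166.99
```

View pics/c8.png

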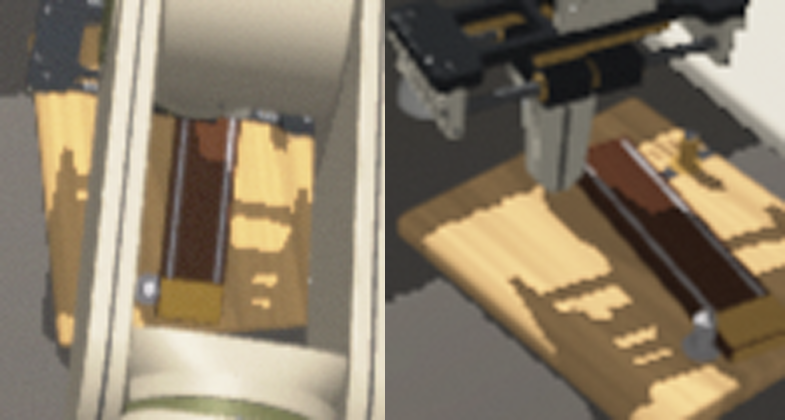

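The bar has turned (far end at scene crop (615,150)) and the pin touches the heel's edge. A gap to the stop at (690,160) remains.

Emit:
apply_moves(steps=[0,-0.02,0,0,0,0.05,0,0,-0.03,0,0,0,0.05,0,0,-0.02,0,0,0,0.06,0,0,-0.03,0,0,0,0.06,0,0,-0.03,0,0,0,0.05,0,-0.01,-0.03,0,0,0,0.06,0,0,-0.03,0,0,0,0.05,0,0,-0.03,0,0,0,0.06,0])

```text
t: 20.07
tool_pos: [0.5689, -0.0296, 0.0224]
orientation: [-0.318, -3.125, -0.0]
force: [-0.2, 0.9, 0.5]
opening: 0.0008
gripper_force: 0.5
```

```bash
cat > m.py <<'E'
from h import *
s=robot.read_state();print(s["force"],s["tool_pos"])
b=eyes.read_camera("scene");a=eyes.read_camera("top")
for n in ['heel','pin','stop','guide']:
  for c in ['top','scene']: print(n,c,[(e['xy'],round(e['conf'],2)) for e in eyes.place_of(c,n)][:1])
E
python3 m.py
```

```text
[-0.24667352  0.92529293  0.53173196] [ 0.5689174  -0.0295542   0.02240649]
heel top [([360.9, 280.8], 0.9)]
heel scene [([394.4, 238.2], 0.81)]
pin top [([343.6, 269.8], 0.84)]
pin scene []
stop top [([362.1, 247.1], 0.71)]
stop scene [([375.4, 191.9], 0.63)]
guide top [([364.0, 242.6], 0.94)]
guide scene [([375.2, 210.7], 0.9)]
```

Emit:
apply_moves(steps=[0,-0.03,0,0,0,0.05,0,0,-0.03,0,0,0,0.06,0,0,-0.03,0,0,0,0.05,0,0,-0.02,0,0,0,0.06,0])

```text
t: 20.9
tool_pos: [0.5683, -0.0328, 0.0225]
orientation: [0.354, 3.122, -0.0]
force: [0.8, 0.4, -0.1]
opening: 0.0006
gripper_force: 0.3
```

Emit:
apply_moves(steps=[0,-0.02,0,0,0,0,0,0,-0.02,0,0,0,0,0,0,0,0,0,0,0,0])

```text
t: 21.15
tool_pos: [0.568, -0.034, 0.0225]
orientation: [0.353, 3.122, -0.0]
force: [0.6, 0.1, 0.2]
opening: 0.0006
gripper_force: 0.2
```

Emit:
apply_moves(steps=[0,-0.02,0,0,0,0.04,0,0,-0.02,0,0,0,0.04,0,0,-0.02,0,0,0,0.04,0])

```text
t: 21.4
tool_pos: [0.5676, -0.0357, 0.0225]
orientation: [0.373, 3.119, -0.0]
force: [1.0, -0.3, 0.2]
opening: 0.0005
gripper_force: 0.3
```

```bash
python3 m.py; python3 -c "
from h import *
b=eyes.read_camera('scene')
cv2.imwrite('pics/c9.png',cv2.resize(b[155:250,325:420],(600,600),interpolation=cv2.INTER_CUBIC)[:,:,::-1])"
```

```text
[ 1.04304574 -0.31931624  0.22023229] [ 0.56761075 -0.03567877  0.02245825]
heel top [([359.8, 283.9], 0.85)]
heel scene [([397.2, 238.0], 0.88)]
pin top [([343.3, 271.7], 0.64)]
pin scene [([377.8, 235.9], 0.86)]
stop top []
stop scene [([375.0, 189.6], 0.46)]
guide top [([365.2, 245.5], 0.89)]
guide scene [([376.6, 208.2], 0.92)]
```

View pics/c9.png

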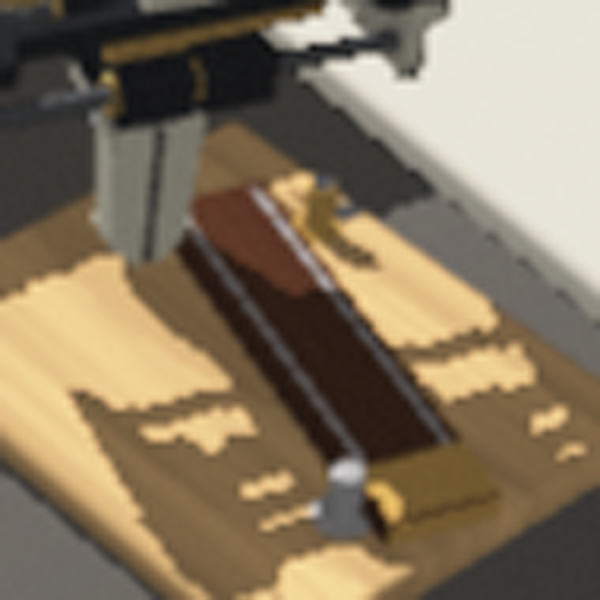

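The finger pushes near the far end at crop (150,250). The pin touches the heel at (345,490) and a gap of some 5–8 mm to the stop's foot (322,235) remains. Continuing slowly.

Emit:
apply_moves(steps=[0,-0.03,0,0,0,0.06,0,0,-0.03,0,0,0,0.06,0,0,-0.03,0,0,0,0.06,0,-0.01,-0.03,0,0,0,0.06,0])

```text
t: 22.28
tool_pos: [0.5669, -0.0392, 0.0224]
orientation: [-0.413, -3.114, -0.0]
force: [-0.2, 0.0, 1.2]
opening: 0.0005
gripper_force: 0.4
```

Emit:
apply_moves(steps=[0,-0.02,0,0,0,0,0,0,-0.02,0,0,0,0,0,0,0,0,0,0,0,0])

```text
t: 22.53
tool_pos: [0.5666, -0.0405, 0.0224]
orientation: [-0.412, -3.114, 0.0]
force: [0.1, 0.4, 0.8]
opening: 0.0004
gripper_force: 0.3
```

Emit:
apply_moves(steps=[0,-0.02,0,0,0,0.06,0,0,-0.02,0,0,0,0.06,0,0,-0.02,0,0,0,0,0,0,0,0,0,0,0,0])

```text
t: 22.87
tool_pos: [0.5662, -0.0422, 0.0225]
orientation: [0.432, 3.112, -0.0]
force: [-0.7, 1.0, 0.6]
opening: 0.0003
gripper_force: 0.2
```

Emit:
apply_moves(steps=[0,-0.02,0,0,0,0,0,0,-0.02,0,0,0,0,0,0,0,0,0,0,0,0])

```text
t: 23.12
tool_pos: [0.5659, -0.0433, 0.0225]
orientation: [0.431, 3.112, 0.0]
force: [0.8, -0.4, -0.2]
opening: 0.0005
gripper_force: 0.4
```

```bash
cat > g.py <<'E'
from h import *
def bar(c,pt=(0,0)):
    im=eyes.read_camera(c).astype(int); r,g,b=im[...,0],im[...,1],im[...,2]
    m=((r-b>12)&(r-g>12)&(r<150)&(g<0.62*r)).astype(np.uint8)
    n,l,st,ce=cv2.connectedComponentsWithStats(m)
    P=proj(c,(.47,-.045,.03)); k=min(range(1,n),key=lambda i:np.linalg.norm(ce[i]-P)-1e-1*st[i,4])
    ys,xs=np.where(l==k); W=np.array([at(c,p,.03)[:2] for p in zip(xs,ys)])
    (cx,cy),(w,h),a=cv2.minAreaRect((W*1000).astype(np.float32))
    v=np.linalg.eigh(np.cov(W.T))[1][:,1]; v*=np.sign(v[0])
    yaw=np.degrees(np.arctan2(v[1],v[0])); return len(xs),W.mean(0),yaw,(cx,cy,w,h,a)
if __name__=="__main__":
    for c in("top","scene"): print(c,bar(c))
    print(robot.read_state()["force"])
E
python3 g.py
```

```text
top (1, array([ 0.46577261, -0.04797144]), np.float64(nan), (465.7726135253906, -47.971439361572266, 0.0, 0.0, 0.0))
scene (2, array([ 0.47000981, -0.04546755]), np.float64(58.591828790482296), (470.00982666015625, -45.46754455566406, 2.221024513244629, 0.0, -121.40800476074219))
[-0.2638972  -0.14207977  0.83979096]g.py:9: RuntimeWarning: Degrees of freedom <= 0 for slice
  v=np.linalg.eigh(np.cov(W.T))[1][:,1]; v*=np.sign(v[0])
  c *= np.true_divide(1, fact)
  c *= np.true_divide(1, fact)
```

```bash
python3 - <<'E'
import re
s=open('g.py').read()
s=re.sub(r"m=\(\(.*\n","m=((r<130)&(g<0.66*r)&(r-b>8)).astype(np.uint8)\n    P=proj(c,(.49,-.045,.03)).astype(int); z=np.zeros_like(m); cv2.circle(z,tuple(int(q) for q in P),60,1,-1); m=cv2.morphologyEx(m*z,cv2.MORPH_CLOSE,np.ones((3,3),np.uint8))\n",s)
s=re.sub(r"    P=proj\(c,\(\.47.*\n","    k=1+np.argmax(st[1:,4])\n",s)
open('g.py','w').write(s)
E
python3 g.py; python3 -c "
from h import *
b=eyes.read_camera('scene')
for X in ((.55,-.065),(.5,-.05)):
  p=proj('scene',(*X,.03)).astype(int);print(p);print(b[p[1],p[0]-8:p[0]+28:2].tolist())"
```

```text
top (246, array([ 0.48081634, -0.06016399]), np.float64(-15.721304734506617), (477.8411865234375, -59.30100631713867, 21.9216251373291, 108.83004760742188, 75.86087036132812))
scene (459, array([ 0.49029128, -0.05880246]), np.float64(-14.138042432699402), (494.1915588378906, -59.36408615112305, 26.04909896850586, 146.48826599121094, 75.43476867675781))
[0.33803294 0.94241633 0.62238289]
[361 190]
[[118, 115, 104], [120, 118, 106], [105, 102, 95], [113, 90, 80], [93, 57, 40], [97, 57, 41], [93, 56, 38], [94, 57, 40], [91, 54, 38], [116, 92, 82], [143, 125, 117], [104, 79, 43], [144, 112, 59], [194, 161, 112], [236, 205, 145], [234, 201, 140], [169, 145, 112], [115, 110, 102]]
[369 204]
[[101, 80, 55], [40, 26, 19], [41, 25, 19], [84, 79, 78], [44, 28, 20], [44, 28, 21], [45, 28, 21], [44, 29, 21], [43, 28, 19], [43, 27, 19], [74, 67, 66], [102, 82, 64], [234, 201, 141], [237, 206, 145], [238, 208, 146], [236, 205, 144], [229, 193, 135], [224, 187, 130]]
```

Emit:
apply_moves(steps=[0,-0.02,0,0,0,0,0,0,-0.02,0,0,0,0,0,0,0,0,0,0,0,0])

```text
t: 23.62
tool_pos: [0.5657, -0.0438, 0.0225]
orientation: [0.431, 3.112, 0.002]
force: [1.4, 3.7, 0.9]
opening: 0.0004
gripper_force: 1.9
```

Emit:
apply_moves(steps=[0,-0.02,0,0,0,0,0,0,-0.02,0,0,0,0,0,0,0,0,0,0,0,0])

```text
t: 23.87
tool_pos: [0.5657, -0.0443, 0.0227]
orientation: [0.431, 3.111, 0.003]
force: [2.7, 7.6, 1.2]
opening: 0.0004
gripper_force: 3.4
```

```bash
python3 g.py; python3 - <<'E'
from h import *
# brass of the stop: scene now versus the start picture
a=cv2.imread('pics/s0.png')[:,:,::-1];b=eyes.read_camera('scene')
for im in(a,b):
    for y in range(182,194): print(im[y,368:384,0].tolist())
    print()
E
```

```text
top (126, array([ 0.46038891, -0.05458301]), np.float64(-12.415132617563964), (457.8178405761719, -54.070884704589844, 20.21043586730957, 62.834136962890625, 77.79390716552734))
scene (454, array([ 0.49079436, -0.05914356]), np.float64(-13.97163524891174), (494.2095947265625, -59.427921295166016, 25.934600830078125, 146.4212646484375, 75.43476867675781))
[1.74417787 8.25639719 1.49887664]
[116, 117, 117, 150, 172, 161, 118, 70, 64, 61, 55, 55, 55, 54, 53, 53]
[147, 172, 174, 211, 231, 229, 179, 86, 78, 81, 70, 54, 55, 55, 55, 55]
[202, 227, 226, 224, 229, 222, 167, 96, 98, 109, 87, 54, 55, 54, 54, 55]
[209, 220, 217, 197, 202, 179, 137, 120, 117, 120, 107, 83, 55, 54, 54, 55]
[186, 195, 214, 206, 175, 145, 117, 109, 108, 106, 136, 131, 80, 56, 53, 54]
[216, 191, 189, 207, 201, 156, 110, 107, 108, 105, 120, 131, 100, 62, 58, 55]
[216, 220, 202, 184, 198, 163, 105, 108, 107, 102, 87, 81, 80, 96, 112, 91]
[206, 225, 229, 213, 190, 148, 105, 108, 107, 123, 123, 115, 144, 181, 197, 179]
[233, 232, 228, 218, 192, 138, 105, 107, 108, 138, 171, 187, 219, 232, 231, 229]
[236, 227, 190, 182, 1
[... 422 characters left out ...]
8, 58, 57, 57]
[145, 174, 142, 149, 202, 186, 143, 125, 118, 122, 113, 88, 57, 57, 57, 59]
[111, 157, 150, 96, 124, 143, 121, 114, 114, 112, 142, 137, 83, 59, 57, 58]
[90, 112, 150, 144, 120, 122, 116, 112, 114, 110, 126, 137, 106, 68, 61, 57]
[90, 92, 144, 174, 142, 107, 108, 112, 112, 105, 92, 83, 85, 100, 118, 94]
[92, 91, 112, 157, 150, 101, 95, 107, 112, 120, 120, 119, 151, 187, 204, 186]
[92, 91, 90, 111, 150, 145, 99, 98, 112, 130, 170, 193, 225, 236, 235, 234]
[91, 92, 90, 90, 145, 174, 133, 98, 110, 110, 165, 221, 233, 236, 237, 236]
[92, 93, 92, 89, 110, 158, 156, 110, 97, 104, 122, 174, 221, 232, 235, 236]
[92, 94, 92, 91, 91, 110, 154, 149, 100, 100, 114, 113, 168, 203, 223, 234]
```

The push meets about 8 N; the bar's edge now touches the stop, and the stop's pixels have not moved. Backing off.

Emit:
apply_moves(steps=[0,0.05,0,0,0,0,0,0,0.1,0,0,0,0,0,0,0.4,0,0,0,0,0,0,0.4,0,0,0,0,0,0,0.1,-0.8,0,0,0,0,0,0.5,-0.8,0,0,0,0,0,0.9,-0.4,0,0,0,0,0,0.9,0,0,0,0,0,0.2,0.9,0,0,0,0,0,0.4,0.9,0,0,0,0,0,0.4,0.9,0,0,0,0,0,0,0,0,0,0,0,0])

```text
t: 25.02
tool_pos: [0.5846, 0.1431, 0.0823]
orientation: [-0.425, -3.112, -0.003]
force: [-0.0, -0.7, 0.5]
opening: 0.0007
gripper_force: 0.0
```

```bash
python3 g.py; python3 - <<'E'
from h import *
plan([])
b=eyes.read_camera('scene');a=eyes.read_camera('top')
K=lambda im,P:im[P[1],P[0]:P[0]+26,:].tolist()
for y in (215,220,222,225,230,240,250,260,268,272,276): print(y,' '.join('%d/%d'%(v[0],v[2]) for v in a[y,336:396]))
for n in ['heel','pin','stop','guide']:
  for c in ['top','scene']: print(n,c,[(e['xy'],round(e['conf'],2)) for e in eyes.place_of(c,n)][:1])
E
```

```text
top (571, array([ 0.49476514, -0.0634083 ]), np.float64(-13.89233242375009), (494.7314453125, -63.299705505371094, 22.58098793029785, 146.63827514648438, 75.93869018554688))
scene (471, array([ 0.49064587, -0.05880128]), np.float64(-13.886344489066174), (493.90594482421875, -59.22643280029297, 26.171897888183594, 147.11041259765625, 75.43476867675781))
[ 1.29868703 -0.02215939  0.24802422]
start [0.5853 0.1391 0.0822] yaw 164.39 tilt 0.03 t 25.12 open 0.0005
end [0.5853 0.1391 0.0822] 164.39
215 242/140 242/142 240/140 241/140 241/143 239/139 239/138 237/135 238/136 231/127 231/128 229/128 230/127 231/130 229/126 231/128 229/125 229/126 231/128 234/131 235/133 233/129 233/128 234/132 239/138 241/138 236/133 230/127 153/77 121/67 157/129 194/184 143/109 119/57 115/50 120/55 119/54 118/55 116/51 119/51 119/57 114/52 113/52 123/73 168/148 175/157 128/90 127/66 224/121 232/128 220/117 235/132 240/140 238/134 238/136 234/131 214/114 126/84 85/76 78/73
220 240/140 242/141 241/142 241/140 241/138 240/139 238/134 237/135 234/128 231/127 231/127 230/127 229/123 231/129 230/127 230/127 229/128
[... 4101 characters left out ...]
5 233/130 232/129 229/129 222/138 157/121 133/118 133/121 124/112 110/74 194/72 233/85 237/88 238/88 238/88 238/89 237/86 238/89 237/88 237/89 237/88 238/89 238/89 238/92 237/88 237/92 237/87 234/84 188/78 197/102 227/124 229/126 227/125 231/128 234/130 238/138 238/137 237/134 238/135 238/136 239/138 237/134 235/132 237/134 239/140 238/139 239/138 240/140 241/141 242/142 241/142 237/135 230/127 231/125 235/130 237/136
heel top [([360.8, 283.6], 0.65)]
heel scene [([396.4, 238.9], 0.64)]
pin top [([345.2, 270.7], 0.95)]
pin scene [([379.6, 236.5], 0.75)]
stop top [([384.9, 222.4], 0.6)]
stop scene [([374.5, 193.2], 0.56)]
guide top [([366.5, 246.5], 0.81)]
guide scene [([378.6, 190.9], 0.59)]
```

```bash
python3 -c "
from plant import robot
print(robot.close_job())"
```

```text
the job is handed in; nothing more can be done
None
```

I handed the job in at about 26 s on the robot clock, but the hand-in gave no verdict: the guide lay flat and released on the board, pressed on the stop at about 8 N before I backed off, and touching pin and stop to within the 1–2 mm my measurements allow; the stop's pixels had not moved by the time of that press, nothing came near the shaker, tin, jar or mill, though I did not re-measure those four.

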